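# Clip the snap-hook bottle opener onto its ring

### The job

Take the snap-hook bottle opener out of its wooden rest and clip it onto the steel ring of the ring stand: press its red sprung gate down on the ring's top bar until the bar pops inside the hook and the gate snaps fully shut behind it, then let go and leave the opener hanging on the ring. The ring sits loosely and first sinks an unknown bit before it resists, so feel your way and never load the stand with more than about 20 N; leave the other things on the chest where they are.

Things in the scene. Friction and masses are not known exactly. Their poses are not given: they have to be found in the camera images.
- opener_grip (a point): Centre of the grip plate (black inlay, 60 x 12 x 28 mm; pinch it across the 12 mm, y) of a flat steel snap-hook bottle opener: 100 mm long (x; red mark on its +x end), 12 thick (y), 76 tall (z up), 0.11-0.18 kg, upright in its rest, gate down. It lies 62 mm above the underside. Closed loop below it: inside x -50 to +30, z -54 to -26 mm; above that the spine, below it the 8 mm gate side.
- opener_mouth (a point): Point on the opener's underside (same axes), 15 mm ahead (+x) of and 62 mm below the grip centre, near the gate's free tip: the best place to meet the bar, good to 3 mm in x. The gate's hinge is 39 mm behind it, its tip 6 mm ahead, the fixed nose 8 mm ahead. A bar pushed in here slips past the tip when its top is some 25 to 32 mm above this point; at 36 mm it hits the spine, hard.
- gate (a joint): Angle of the opener's red gate, the middle part of its bottom side (rad): 0 shut, up to 0.95 swung inwards (up); it cannot swing outwards. A spring shuts it: pushed at the mouth it starts to open at about 3.5 N and needs 6 to 9 N just before the bar slips past its tip; then it snaps back to 0 and the force vanishes.
- rest: Wooden rest, 130 x 50 x 30 mm, fixed; origin at the centre of its underside. A slot (108 x 16 mm, floor at 8 mm) along its x holds the lowest 22 mm of the opener.
- block: Ring stand: oak block 100 x 100 x 30 mm, fixed, origin at the centre of its underside; carries the upright steel ring at its centre. The ring lies in the block's y-z plane, so the opener's long side must lie along the block's x, either way round.
- eye_bar (a point): Middle of the ring's straight horizontal top bar (round, 6 mm thick, along y; axes as the block's), 92 to 144 mm above the table. The ring is an upright rectangular loop, inside 34 mm wide and 49 mm high. Its shank sits loosely in a brass sleeve: pressed with over 5 N it sinks an unknown 0 to 32 mm (the seat's height varies by 20 mm too), then it is rigid; pulled with over 5 N it rises.
- vase: Blue glass vase, 80 mm across, 150 high, loose; origin under its centre. Leave alone.
- remote: Black plastic remote control, 160 x 44 x 18 mm, loose, lying along its x; origin under its centre. Leave alone.
- incense: White ceramic incense holder, dish 96 mm across, 30 high, with a thin stick; loose; origin under its centre. Leave alone.
- matchbox: Yellow matchbox, 55 x 36 x 16 mm, loose; origin under its centre. Leave alone.
- mug: Blue ceramic mug, 76 mm across, 90 high, loose; origin under its centre. Leave alone.
Mind the look-alikes: they are no part of the job. Of the things shaped like the block, the wooden one is meant.

How it is judged:
On the way, in this order (a step that is already met when the one before it is completed fails the run):
1. the opener is lifted clear of its rest (distance of opener_grip from where it was at the start of the episode above 0.05 m), for 0.1 s.
2. the ring's bar pushes the gate open (value of joint gate above 0.3 rad and distance between opener_grip and eye_bar below 0.075 m), for 0.05 s.
3. the bar is inside the opener's loop and the gate has snapped shut behind it (value of joint gate below 0.08 rad and x of eye_bar in the frame of opener_grip between -0.052 and 0.032 m and z of eye_bar in the frame of opener_grip between -0.056 and -0.024 m and y of eye_bar in the frame of opener_grip between -0.022 and 0.022 m), for 0.1 s.
At the end, for the whole second after the job is handed in: After the snap, the opener is let go and at rest (under 0.03 m/s), still clipped on the ring with its gate shut (under 0.08 rad); it may hang or lean any way it likes (its grip centre within 120 mm of the middle of the ring's bar) (value of joint gate below 0.08 rad and distance between opener_grip and eye_bar below 0.12 m and linear speed of opener below 0.03 m/s); the robot touches nothing.
It fails at once if the ring stand is loaded with more than 20 N (contact force between block and anything else above 20 N).
It fails at once if a bystander (vase, remote, incense holder, matchbox, mug) is moved by more than 20 mm (distance of any of vase, remote, incense, matchbox, mug from where it was at the start of the episode above 0.02 m).
It also fails if it takes over 72 s, if anything falls off the work surface, if the arm or the gripper's body presses on something with over 40 N, if the wrist force passes 120 N, or if a joint passes its speed limit or range.

### The arm

A 7-joint arm with a two-finger parallel gripper is mounted at the origin on the work surface. World frame = base frame: x ahead of the robot, y to its left, z up, the work surface at z = 0. Lengths are in m, angles in rad, forces in N, time in s.
With the tool pointing down it reaches from about 0.35 to 0.9 m from the base axis. Payload 8.1 kg.
Tool frame: the origin (TCP) lies on the centre line of the jaws, within the pads' length; the fingertips stand 19 mm ahead of it and the grasp point (between the pads) is the TCP; z points along the fingers, y is the direction in which the jaws open and shut (so a half turn about z gives the same grasp; the last joint's range is limited). The gripper opens to 85 mm and grips with 20 to 120 N. Pads are 22 mm wide; open, the fingers measure 114 mm over their backs; the gripper's body (76 mm by 85 mm) begins 54 mm behind the grasp point. The pads swing forward as they close: fully open they stand 13 mm farther back than shut.
Start: joints at [-1.22, 0.434, 0.025, 1.573, -0.012, 1.134, -0.075], TCP at [0.274, 0.562, 0.25] pointing down, gripper open.
Joint ranges: [-2.62, 2.62], [-0.44, 2.09], [-1.27, 1.32], [0.08, 2.57], [-1.32, 4.46], [0.12, 2], [-2.74, 2.74]. Speed limits (rad/s): [2.22, 2.22, 3.01, 3.01, 3.14, 3.14, 3.14].

### API

Orientations are given as a unit quaternion [x, y, z, w].
In Python, from station import ctrl, imaging gives the robot as it stands.
- The arm moves only by the tool servo_tool, never from a script. Its argument "series" is a list of rows, each a list of 3 entries, a list of its own where there are three numbers: the shift along the tool's x, y, z in cm, then the turn, a rotation vector about the tool's x, y, z in degrees, then the gripper command: -1 is fully open, 1 is shut, values between are in proportion. A call has 1 to 12 rows; each row is the pose to reach, as a shift and turn from the pose measured when the call began, along the tool's axes at that moment; what a row does not reach only later rows make up. A row lasts 1/12 s, in which the tool goes at most 41.7 mm and 7.16 degrees, less where a joint would pass 70% of its speed; a pose out of reach is approached as far as the arm can. A call with a gripper value outside its range is refused whole. The fingers move at their own pace and stop on an object; the grip force is fixed at half the most. Time passes only in rows, so rows that repeat a pose let the fingers close. It gives the time, the measured TCP pose, the force and the opening at its end, in the units of the state.
- ctrl.read_state(): the state, without advancing time (a new reading comes with each control period).
- imaging.camera(name): name is "side" or "top" or "wrist"; returns a dict with "frame" (480x640x3 uint8, red, green, blue), "vfov" (degrees; the focal length in pixels is half the picture's height over the tangent of half this angle, whatever the lens; pixels are square), "cx", "cy" (the principal point, pixels), "distortion" ([k1, k2, p1, p2, k3] as OpenCV has them; the pictures are not rectified), "rvec" (rotation vector, rad) and "tvec" (3), from world to camera coordinates, as OpenCV has them. Camera axes: x right, y down, z forward; pixel columns grow to the right and rows downward; lengths in m; the calibration is good to about 2 mm. A picture is of the moment at which its call begins. There is no depth.
- ctrl.finish_job(): hands the job in, once; it reports no verdict.
The state is a dict: "time_s": time; "joint_positions": joint angles; "qd": joint speeds; "tau": joint torques, N m; "tcp_pos": TCP position; "tcp_rot": TCP orientation; "contact_force": force on the tool from outside, world axes, zero at the start; "moment": the same for the moment, N m; "grip_width": finger opening in m.
Only numpy, scipy, OpenCV 4.12 (cv2) and the standard library are available. Lean on these libraries where they do the work, as an engineer would, in place of code of your own. Each camera call takes 0.05 s, during which the arm holds its last target.

## Working session

There is one attempt and no reset: what is moved stays moved. The work goes in short steps, Python scripts to look and compute and a tool call to move; the robot and the scene stay as the last step left them, time stands still between calls to the robot, and variables do not carry over. Pictures are saved under pics/ and viewed, and the job is handed in when it is done.

Besides the shell and the picture viewer there is one more tool, called after "Emit:" as name(argument=value, ...) on one line, values as JSON. servo_tool: Moves the arm, as the interface text tells. Its arguments: {"type":"object","properties":{"series":{"type":"array"}},"required":["series"]}

```bash
mkdir -p pics; ls; cat > h.py <<'E'
import numpy as np, cv2
from station import ctrl, imaging
from scipy.spatial.transform import Rotation as R
def cam(n):
    d=imaging.camera(n); f=240/np.tan(np.radians(d['vfov'])/2)
    d['K']=np.array([[f,0,d['cx']],[0,f,d['cy']],[0,0,1.]]); d['D']=np.array(d['distortion'],float)
    d['Rm']=cv2.Rodrigues(np.array(d['rvec'],float))[0]; d['t']=np.array(d['tvec'],float); return d
def ray(d,uv):
    p=cv2.undistortPoints(np.array([[uv]],float),d['K'],d['D'])[0,0]
    v=d['Rm'].T@np.array([p[0],p[1],1]); return -d['Rm'].T@d['t'], v/np.linalg.norm(v)
def onz(d,uv,z):
    o,v=ray(d,uv); return o+v*(z-o[2])/v[2]
def proj(d,P):
    return cv2.projectPoints(np.array(P,float).reshape(-1,3),np.array(d['rvec'],float),d['t'],d['K'],d['D'])[0][:,0]
def tri(d1,u1,d2,u2):
    o1,v1=ray(d1,u1);o2,v2=ray(d2,u2)
    s=np.linalg.lstsq(np.c_[v1,-v2],o2-o1,rcond=None)[0]
    a=o1+s[0]*v1;b=o2+s[1]*v2
    return (a+b)/2,np.linalg.norm(a-b)
def save(d,n): cv2.imwrite('pics/'+n,d['frame'][:,:,::-1])
E
python3 - <<'E'
from h import *
import pickle
print(ctrl.read_state())
D={}
for n in('side','top','wrist'):
    d=cam(n);D[n]=d;save(d,n+'0.png');print(n,-d['Rm'].T@d['t'],d['Rm'][2],d['vfov'],d['D'])
pickle.dump(D,open('D0.pkl','wb'))
E
```

```text
pics
{'time_s': 0.0, 'joint_positions': array([-1.21960973,  0.43519596,  0.02498416,  1.57410712, -0.01160325,
        1.13397165, -0.07506153]), 'qd': array([ 1.76424110e-03,  5.16549625e-04, -6.82406723e-04, -1.14662652e-05,
        2.71583406e-04,  1.69383117e-03,  5.98812706e-05]), 'tau': array([ 3.93029895e-04, -6.70458698e+01,  1.02554619e+00, -3.16221964e+01,
        1.56664598e-02,  1.19946440e-02, -3.57846932e-05]), 'tcp_pos': array([0.2738293 , 0.56129671, 0.24953897]), 'tcp_rot': array([ 2.24972402e-01,  9.74364833e-01, -7.61508689e-04, -1.03370162e-04]), 'contact_force': array([ 0.72177251, -0.13317787, -0.30206306]), 'moment': array([-0.01418742, -0.05369791,  0.01857025]), 'grip_width': 0.08512412270854228}
side [ 0.16004709 -0.60975461  0.57480858] [ 0.40030186  0.75948418 -0.51277889] 51.48771843293004 [-0.02971745  0.          0.          0.          0.        ]
top [0.38676042 0.11751312 1.23197266] [ 0.13860261 -0.02743295 -0.98996806] 53.137682558141165 [-0.01549123  0.          0.          0.          0.        ]
wrist [0.20447186 0.59542374 0.37307492] [ 0.27321823 -0.13693912 -0.95215517] 61.244223245384234 [-0.08631192  0.          0.          0.          0.        ]
```

View pics/side0.png

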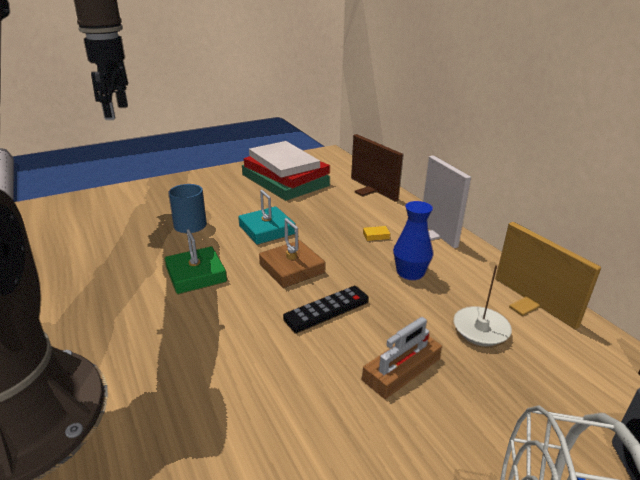

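View pics/top0.png

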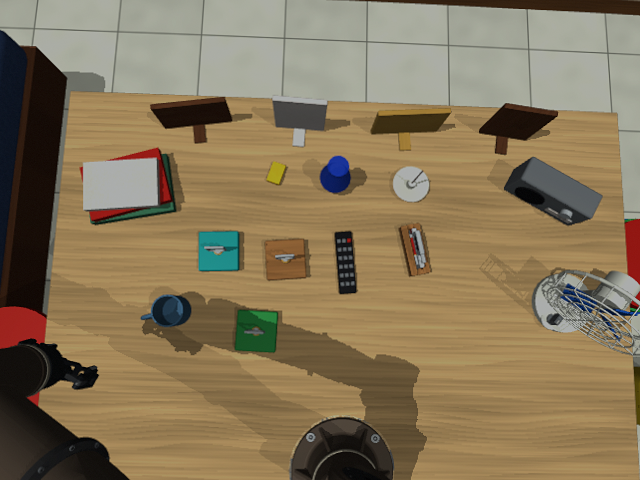

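View pics/wrist0.png

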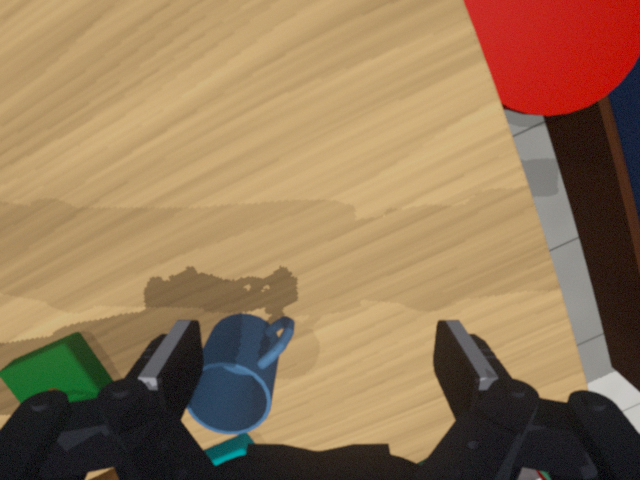

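Look-alikes for the ring stand, top view: teal block (218,251), wooden block (286,259), green block (256,330). The oak one at (286,259), side (292,262), matches. The only opener is at top (416,249), side (404,350). I'll check both in close crops.

```bash
python3 - <<'E'
import pickle,cv2,numpy as np
D=pickle.load(open('D0.pkl','rb'))
def c(n,x,y,w,h,s): 
    return cv2.resize(D[n]['frame'][y:y+h,x:x+w,::-1],(int(w*s),int(h*s)),interpolation=cv2.INTER_CUBIC)
a=np.hstack([c('side',350,300,100,100,4),c('side',250,205,100,100,4)])
cv2.imwrite('pics/c1.png',a[:,:800])
a=np.hstack([c('top',386,214,70,70,5.7),c('top',250,224,70,70,5.7)])
cv2.imwrite('pics/c2.png',a)
E
```

```text
(no output)
```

View pics/c1.png

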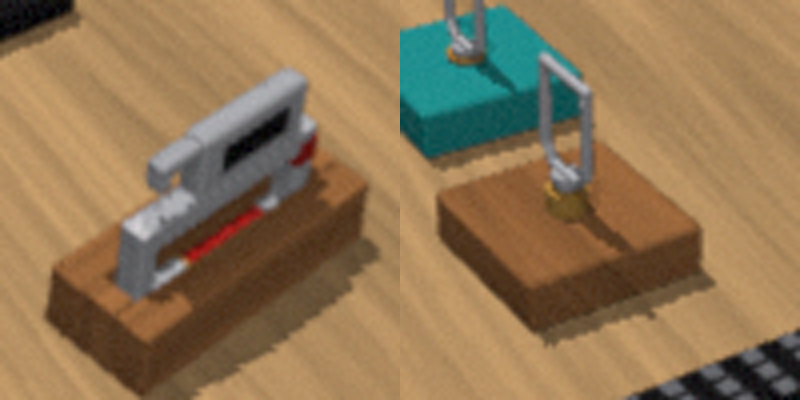

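View pics/c2.png

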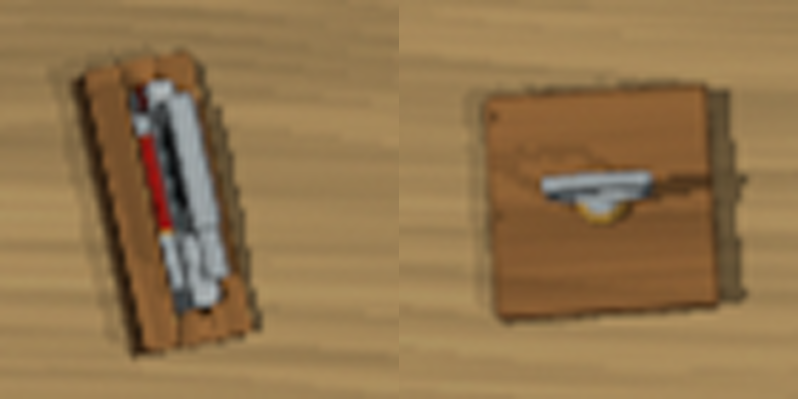

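```bash
python3 - <<'E'
from h import *
import pickle
D=pickle.load(open('D0.pkl','rb'));t=D['top'];s=D['side']
hsv=cv2.cvtColor(t['frame'],cv2.COLOR_RGB2HSV)
for p in [(408,260),(300,270),(270,250),(330,330),(380,320)]: print(p,hsv[p[1],p[0]],t['frame'][p[1],p[0]])
m=cv2.inRange(hsv,(5,125,60),(14,255,200))
n,l,st,ce=cv2.connectedComponentsWithStats(m)
for i in range(1,n):
    if 300<st[i,4]<5000:
        c=cv2.findContours((l==i).astype('uint8'),0,2)[0][0]
        bx=cv2.boxPoints(cv2.minAreaRect(c));P=np.array([onz(t,b,.03)[:2] for b in bx])
        e=P[1]-P[0];f=P[2]-P[1]
        print(st[i],P.mean(0).round(4),np.linalg.norm(e).round(4),np.linalg.norm(f).round(4),np.degrees(np.arctan2(e[1],e[0])).round(1))
# bar ends & inlay by crops (pixel = origin+crop/scale)
barL_t=(250+543/5.7,224+184/5.7);barR_t=(250+651/5.7,224+182/5.7)
bar1_s=(250+(545-400)/4,205+58/4);bar2_s=(250+(588-400)/4,205+95/4)
print('barA',tri(t,barL_t,s,bar1_s),'barB',tri(t,barR_t,s,bar2_s))
print('inlay',tri(t,(386+174/5.7,214+160/5.7),s,(350+256/4,300+138/4)))
E
```

```text
(408, 260) [ 15 160 121] [121  83  45]
(300, 270) [ 15 159 138] [138  94  52]
(270, 250) [ 14 159 127] [127  86  48]
(330, 330) [ 20 113 171] [171 145  95]
(380, 320) [ 18 117 164] [164 135  89]
[150  97  75  12 342] [0.9129 0.4262] 0.1936 0.0132 -81.2
barA (array([0.47549695, 0.02918957, 0.19078055]), np.float64(0.058547639037602225)) barB (array([ 0.47645637, -0.01107955,  0.19431526]), np.float64(0.060332754004684304))
inlay (array([ 0.56059318, -0.17081206,  0.06226785]), np.float64(0.004400148049155245))
```

```bash
python3 - <<'E'
from h import *
import pickle
D=pickle.load(open('D0.pkl','rb'));t=D['top'];s=D['side']
T=lambda x,y:(250+(x-399)/5.7,224+y/5.7)
a=tri(t,T(543,183),s,(250+145/4,205+58/4));b=tri(t,T(651,181),s,(250+188/4,205+95/4))
print(a,b)
P=np.array([onz(t,T(*c),.03)[:2] for c in [(486,98),(706,85),(718,303),(499,321)]])
print(P.round(4),P.mean(0),[np.linalg.norm(P[i]-P[i-1]).round(3) for i in range(4)])
Q=np.array([onz(t,(386+x/5.7,214+y/5.7),.03)[:2] for x,y in [(82,72),(188,52),(260,328),(133,353)]])
print(Q.round(4),Q.mean(0),[np.linalg.norm(Q[i]-Q[i-1]).round(3) for i in range(4)])
for P_ in (P,Q):
  for i,j in ((1,2),(0,3)):
    e=P_[i]-P_[j];print(np.degrees(np.arctan2(e[1],e[0])))
st=ctrl.read_state();print(R.from_quat(st['tcp_rot']).as_matrix().round(3),st['time_s'])
E
```

```text
(array([0.50853203, 0.17608482, 0.10484413]), np.float64(0.0010413200845476272)) (array([0.51059201, 0.13150005, 0.10620111]), np.float64(0.0009596526730916374))
[[0.5531 0.2068]
 [0.5621 0.1097]
 [0.4656 0.1014]
 [0.4548 0.197 ]] [0.508892   0.15374276] [np.float64(0.099), np.float64(0.098), np.float64(0.097), np.float64(0.096)]
[[ 0.6019 -0.136 ]
 [ 0.6127 -0.184 ]
 [ 0.4893 -0.2159]
 [ 0.4765 -0.1591]] [ 0.54511813 -0.17375015] [np.float64(0.128), np.float64(0.049), np.float64(0.127), np.float64(0.058)]
4.899101691408433
5.702217235554129
14.532429708874826
10.45817249036772
[[-0.899  0.438 -0.   ]
 [ 0.438  0.899 -0.001]
 [-0.    -0.001 -1.   ]] 0.15
```

Opener and ring stand are both consistent: stand sides 97–99 mm, bar z ≈ 0.105, inlay at about (0.56, -0.171). Next I move above the opener for a close look.

Emit:
servo_tool(series=[[[-57.4,-53.6,3],[0,0,-38],-1],[[-57.4,-53.6,3],[0,0,-38],-1],[[-57.4,-53.6,3],[0,0,-38],-1],[[-57.4,-53.6,3],[0,0,-38],-1],[[-57.4,-53.6,3],[0,0,-38],-1],[[-57.4,-53.6,3],[0,0,-38],-1],[[-57.4,-53.6,3],[0,0,-38],-1],[[-57.4,-53.6,3],[0,0,-38],-1],[[-57.4,-53.6,3],[0,0,-38],-1],[[-57.4,-53.6,3],[0,0,-38],-1],[[-57.4,-53.6,3],[0,0,-38],-1],[[-57.4,-53.6,3],[0,0,-38],-1]])

```text
time_s: 1.15
tcp_pos: [0.4522, 0.0947, 0.2314]
tcp_rot: [-0.105, 0.995, -0.0, -0.0]
contact_force: [-0.0, 0.9, -0.5]
grip_width: 0.0851
```

```bash
cat >> h.py <<'E'
def goal(P,yaw_y,st=None):
    """tool pointing down, tool y at world angle yaw_y deg; prints shift cm, turn deg from current pose"""
    st=st or ctrl.read_state(); r=R.from_quat(st['tcp_rot'])
    a=np.radians(yaw_y); y=np.array([np.cos(a),np.sin(a),0]);z=np.array([0,0,-1.]);x=np.cross(y,z)
    rg=R.from_matrix(np.c_[x,y,z])
    print('shift cm',(r.inv().apply(np.array(P)-st['tcp_pos'])*100).round(2),'turn',np.degrees((r.inv()*rg).as_rotvec()).round(1))
def rep():
    st=ctrl.read_state(); m=R.from_quat(st['tcp_rot']).as_matrix()
    print('t',st['time_s'],'pos',st['tcp_pos'].round(4),'yaw_y',np.degrees(np.arctan2(m[1,1],m[0,1])).round(2),'z',m[:,2].round(4),'F',st['contact_force'].round(2),'M',st['moment'].round(3),'w',round(st['grip_width'],4),'q',st['joint_positions'].round(2))
    return st
E
python3 -c "
from h import *
rep();goal([.555,-.172,.2],102)"
```

```text
t 1.15 pos [0.4522 0.0947 0.2314] yaw_y 102.0 z [-1.e-04 -9.e-04 -1.e+00] F [-0.04  0.93 -0.48] M [-0.005 -0.085  0.036] w 0.0851 q [-0.42  0.19  0.12  1.99 -0.02  0.97  1.49]
shift cm [ -4.51 -28.22   3.17] turn [-0.1 -0.   0. ]
```

Emit:
servo_tool(series=[[[-4.5,-28.2,3.2],[0,0,0],-1],[[-4.5,-28.2,3.2],[0,0,0],-1],[[-4.5,-28.2,3.2],[0,0,0],-1],[[-4.5,-28.2,3.2],[0,0,0],-1],[[-4.5,-28.2,3.2],[0,0,0],-1],[[-4.5,-28.2,3.2],[0,0,0],-1],[[-4.5,-28.2,3.2],[0,0,0],-1],[[-4.5,-28.2,3.2],[0,0,0],-1],[[-4.5,-28.2,3.2],[0,0,0],-1],[[-4.5,-28.2,3.2],[0,0,0],-1]])

```text
time_s: 1.98
tcp_pos: [0.5544, -0.1715, 0.1991]
tcp_rot: [-0.104, 0.995, -0.0, -0.001]
contact_force: [0.9, -0.1, 0.1]
grip_width: 0.0853
```

```bash
python3 -c "
from h import *
import pickle
rep();d=cam('wrist');save(d,'w1.png');pickle.dump(d,open('w1.pkl','wb'))
print(-d['Rm'].T@d['t'])"
```

```text
t 1.9833 pos [ 0.5544 -0.1715  0.1991] yaw_y 101.98 z [-1.3e-03 -3.0e-04 -1.0e+00] F [ 0.91 -0.13  0.1 ] M [0.048 0.057 0.021] w 0.0853 q [ 0.03  0.41  0.25  1.76 -0.12  0.98  2.1 ]
[ 0.47900035 -0.18774357  0.32273919]
```

View pics/w1.png

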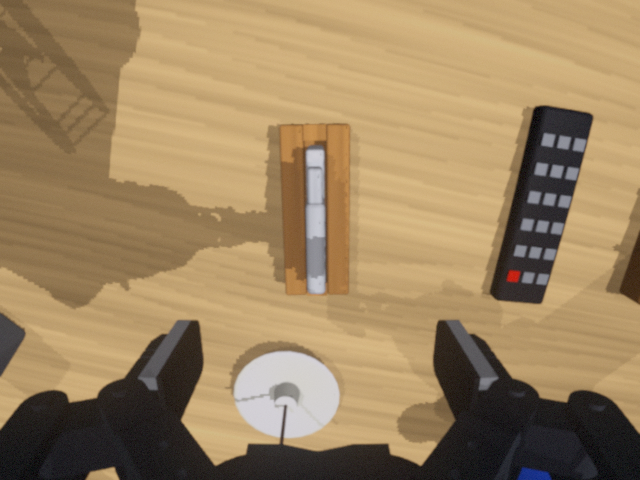

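```bash
python3 -c "
from h import *
import pickle
d=pickle.load(open('w1.pkl','rb'));D=pickle.load(open('D0.pkl','rb'))
c=cv2.resize(d['frame'][110:310,260:370,::-1],None,fx=3,fy=3,interpolation=cv2.INTER_CUBIC)
cv2.imwrite('pics/c3.png',c)
for z in(.03,):
  Q=np.array([onz(d,p,z)[:2] for p in [(280,125),(350,124),(349,293),(286,294)]]);print(Q.round(4),Q.mean(0))
  for i,j in((2,1),(3,0)):
    e=Q[i]-Q[j];print(np.degrees(np.arctan2(e[1],e[0])),np.linalg.norm(e))
  for i,j in((0,1),(3,2)): print(np.linalg.norm(Q[i]-Q[j]))
print('incense base',onz(d,(288,392),.03), 'stick side tip',tri(D['side'],(494,266),D['top'],(423,171)))
print('tcp proj',proj(d,[[.5544,-.1715,.07]]))
"
```

```text
[[ 0.4886 -0.2134]
 [ 0.4779 -0.1658]
 [ 0.6026 -0.1372]
 [ 0.6138 -0.1856]] [ 0.54572304 -0.17547578]
12.904124162371401 0.12795638785196387
12.522083952219752 0.12820005803583515
0.048791918457003584
0.04964655892817247
incense base [ 0.70496133 -0.1670535   0.03      ] stick side tip (array([ 0.71646509, -0.16541566,  0.13834031]), np.float64(0.004044479609486038))
tcp proj [[319.16367568 241.88115869]]
```

View pics/c3.png

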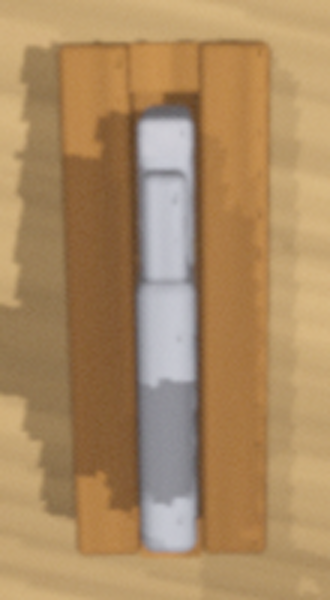

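```bash
python3 -c "
from h import *
import pickle
d=pickle.load(open('w1.pkl','rb'))
P=lambda x,y,z:onz(d,(260+x/3,110+y/3),z)
a=P(167,283,.084);b=P(169,550,.084);print(a,b,np.linalg.norm(a-b),(a+b)/2)
y=np.radians(12.7);c=np.array([.5457,-.1755,0])
for p in(a,b,(a+b)/2): q=p-c; print(np.cos(y)*q[0]+np.sin(y)*q[1],-np.sin(y)*q[0]+np.cos(y)*q[1])
e=b-a;print(np.degrees(np.arctan2(e[1],e[0])))
r=P(167,115,.05);q=r-c;print('rear',np.cos(y)*q[0]+np.sin(y)*q[1])
"
```

```text
[ 0.52767153 -0.17933459  0.084     ] [ 0.58438232 -0.16699306  0.084     ] 0.058038143967440566 [ 0.55602693 -0.17316383  0.084     ]
-0.018430411228871096 0.00022271496683375297
0.039606154115732255 -0.00020534833098963083
0.010587871443430527 8.683317922086875e-06
12.2774082176903
rear -0.04897290001986589
```

```bash
python3 -c "
from h import *
goal([.562,-.172,.074],102.5)"
```

```text
shift cm [-0.71 -0.3  12.54] turn [ 0.  -0.  -0.4]
```

Emit:
servo_tool(series=[[[-0.7,-0.2,3],[0,0,-0.5],-1],[[-0.7,-0.2,6],[0,0,-0.5],-1],[[-0.7,-0.2,9],[0,0,-0.5],-1],[[-0.7,-0.2,11],[0,0,-0.5],-1],[[-0.7,-0.2,12],[0,0,-0.5],-1],[[-0.7,-0.2,12.5],[0,0,-0.5],-1],[[-0.7,-0.2,12.5],[0,0,-0.5],-1],[[-0.7,-0.2,12.5],[0,0,-0.5],-1]])

```text
time_s: 2.7
tcp_pos: [0.5625, -0.1708, 0.0755]
tcp_rot: [-0.11, 0.994, -0.0, 0.0]
contact_force: [0.8, -0.3, 1.0]
grip_width: 0.0855
```

```bash
python3 -c "
from h import *
rep();d=cam('side');save(d,'s2.png');d=cam('wrist');save(d,'w2.png');goal([.562,-.172,.074],102.5)
f=cv2.imread('pics/s2.png')[240:440,280:520];cv2.imwrite('pics/c4.png',cv2.resize(f,None,fx=3,fy=3))"
```

```text
t 2.7 pos [ 0.5625 -0.1708  0.0755] yaw_y 102.62 z [ 6.e-04 -2.e-04 -1.e+00] F [ 0.76 -0.3   1.03] M [-0.025  0.011 -0.066] w 0.0855 q [ 0.06  0.57  0.2   1.86 -0.17  0.73  2.15]
shift cm [ 0.09 -0.07  0.19] turn [-0.   0.1  0.1]
```

View pics/c4.png

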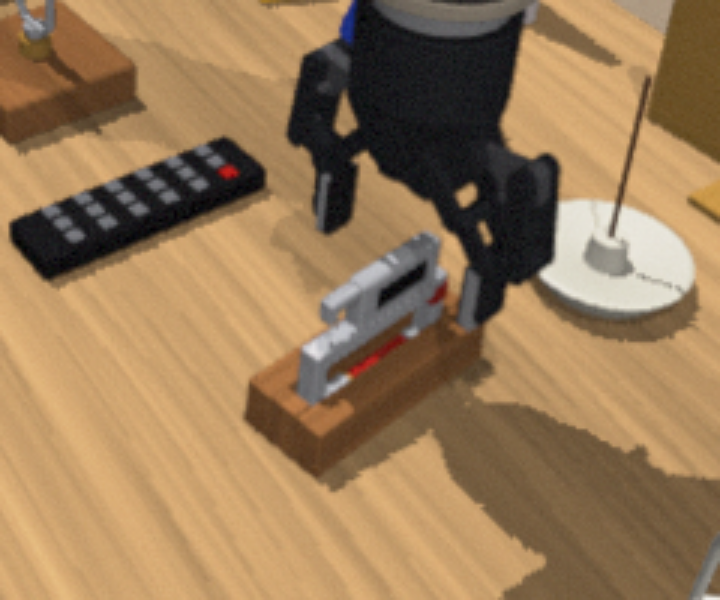

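View pics/w2.png

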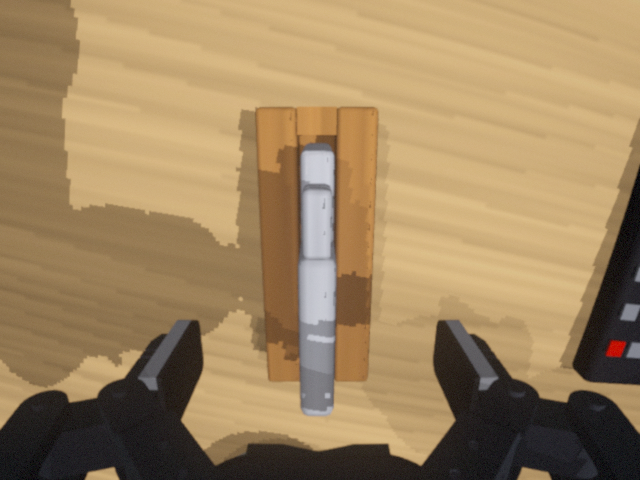

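The opener is centred between the jaws and the fingers straddle the grip plate clear of the rest, so I close. In the wrist view the opener runs along column 317, rows 145–412.

Emit:
servo_tool(series=[[[0.1,-0.1,0.2],[0,0,0],1],[[0.1,-0.1,0.2],[0,0,0],1],[[0.1,-0.1,0.2],[0,0,0],1],[[0.1,-0.1,0.2],[0,0,0],1],[[0.1,-0.1,0.2],[0,0,0],1],[[0.1,-0.1,0.2],[0,0,0],1],[[0.1,-0.1,0.2],[0,0,0],1],[[0.1,-0.1,0.2],[0,0,0],1],[[0.1,-0.1,0.2],[0,0,0],1],[[0.1,-0.1,0.2],[0,0,0],1],[[0.1,-0.1,0.2],[0,0,0],1],[[0.1,-0.1,0.2],[0,0,0],1]])

```text
time_s: 3.8
tcp_pos: [0.5621, -0.1724, 0.074]
tcp_rot: [-0.11, 0.994, -0.0, 0.001]
contact_force: [-0.6, -0.4, 3.1]
grip_width: 0.0109
```

```bash
python3 -c "
from h import *
rep()"
```

```text
t 3.8 pos [ 0.5621 -0.1724  0.074 ] yaw_y 102.59 z [ 1.9e-03 -5.0e-04 -1.0e+00] F [-0.61 -0.37  3.05] M [ 0.044  0.027 -0.031] w 0.0109 q [ 0.06  0.58  0.2   1.86 -0.17  0.72  2.15]
```

Emit:
servo_tool(series=[[[0,0,-2],[0,0,0],1],[[0,0,-5],[0,0,0],1],[[0,0,-8],[0,0,0],1],[[0,0,-11],[0,0,0],1],[[0,0,-14],[0,0,0],1],[[0,0,-14.5],[0,0,0],1],[[0,0,-14.5],[0,0,0],1],[[0,0,-14.5],[0,0,0],1]])

```text
time_s: 4.47
tcp_pos: [0.5613, -0.172, 0.2182]
tcp_rot: [-0.11, 0.994, -0.0, 0.0]
contact_force: [-0.2, -0.5, -2.4]
grip_width: 0.0108
```

```bash
python3 -c "
from h import *
rep();goal([.60,.153,.22],95)
d=cam('wrist');save(d,'w3.png');d=cam('side');save(d,'s3.png')"
```

```text
t 4.4667 pos [ 0.5613 -0.172   0.2182] yaw_y 102.6 z [ 1.e-03 -1.e-04 -1.e+00] F [-0.25 -0.49 -2.36] M [ 0.045 -0.035  0.001] w 0.0108 q [ 0.02  0.4   0.25  1.73 -0.11  1.03  2.11]
shift cm [-10.86  30.87  -0.18] turn [-0.   0.1  7.6]
```

View pics/w3.png

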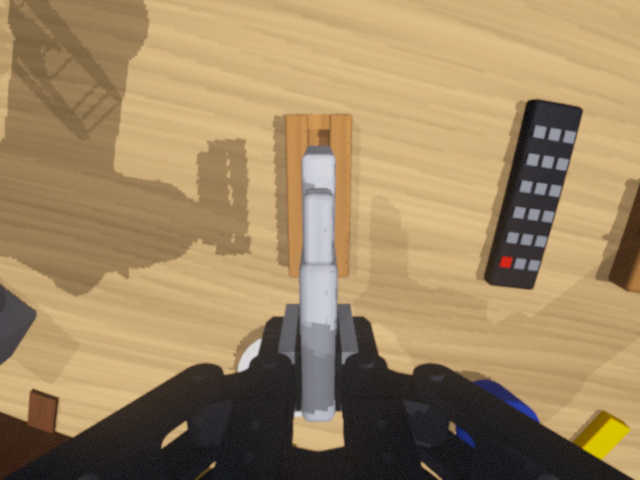

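View pics/s3.png

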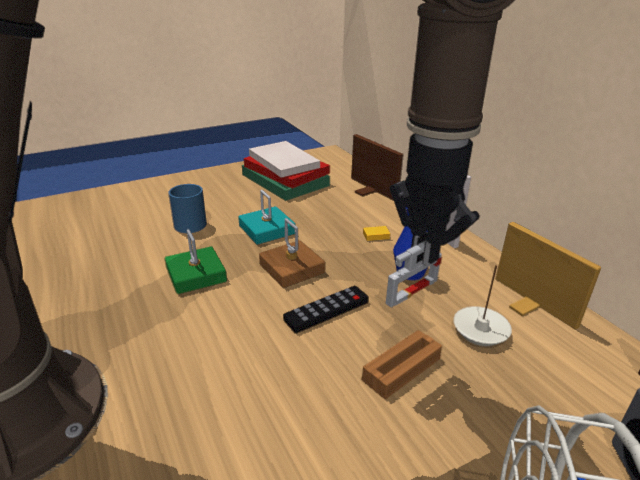

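```bash
python3 -c "
from h import *
import pickle
D=pickle.load(open('D0.pkl','rb'))
print(tri(D['top'],(337,166),D['side'],(419,208)))
goal([.58,.153,.24],95)"
```

```text
(array([0.72085201, 0.03795436, 0.1454147 ]), np.float64(0.0010433187973443313))
shift cm [-8.96 31.29 -2.28] turn [ 0.  -0.1  7.6]
```

Vase axis is at (0.72, 0.04), so the path stays clear of it.

Emit:
servo_tool(series=[[[-2,3,-2.3],[0,0,2],1],[[-3,7,-2.3],[0,0,5],1],[[-5,11,-2.3],[0,0,7.5],1],[[-6,15,-2.3],[0,0,7.5],1],[[-7,19,-2.3],[0,0,7.5],1],[[-8,23,-2.3],[0,0,7.5],1],[[-9,27,-2.3],[0,0,7.5],1],[[-9,30,-2.3],[0,0,7.5],1],[[-9,31.3,-2.3],[0,0,7.5],1],[[-9,31.3,-2.3],[0,0,7.5],1],[[-9,31.3,-2.3],[0,0,7.5],1],[[-9,31.3,-2.3],[0,0,7.5],1]])

```text
time_s: 5.57
tcp_pos: [0.5803, 0.1514, 0.2392]
tcp_rot: [-0.044, 0.999, -0.001, -0.001]
contact_force: [-0.9, 0.0, -2.3]
grip_width: 0.0113
```

```bash
python3 -c "
from h import *
import pickle
rep()
d=cam('wrist');save(d,'w4.png');pickle.dump(d,open('w4.pkl','wb'))"
```

```text
t 5.5667 pos [0.5803 0.1514 0.2392] yaw_y 94.99 z [-0.0026 -0.0014 -1.    ] F [-0.94  0.01 -2.34] M [-0.003  0.022  0.026] w 0.0113 q [-0.49  0.4   0.2   1.66 -0.09  1.09  1.4 ]
```

View pics/w4.png

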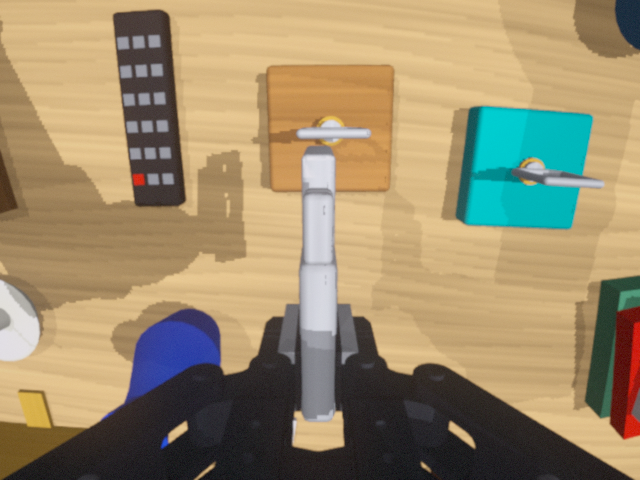

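```bash
python3 -c "
from h import *
import pickle
d=pickle.load(open('w4.pkl','rb'));D=pickle.load(open('D0.pkl','rb'))
c=cv2.resize(d['frame'][55:205,255:405,::-1],None,fx=4,fy=4,interpolation=cv2.INTER_CUBIC);cv2.imwrite('pics/c5.png',c)
c=cv2.resize(D['side']['frame'][205:275,255:325,::-1],None,fx=8,fy=8,interpolation=cv2.INTER_CUBIC);cv2.imwrite('pics/c6.png',c)
"
```

```text
(no output)
```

View pics/c5.png

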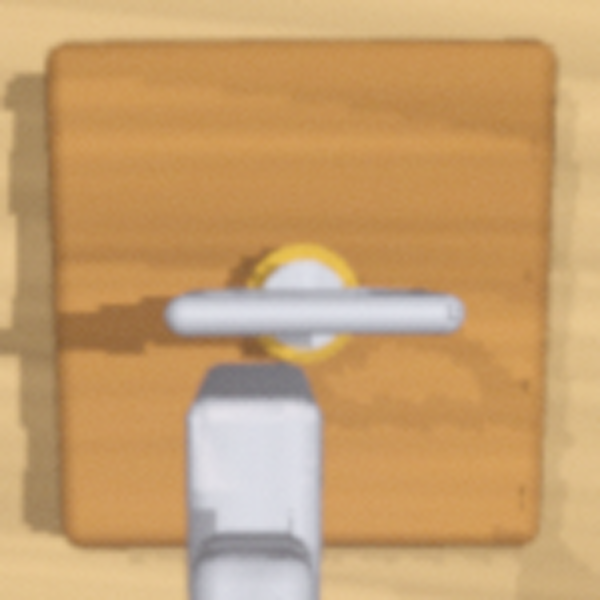

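View pics/c6.png

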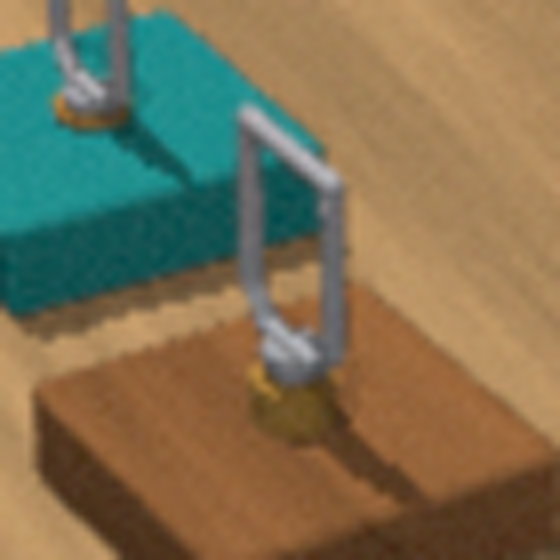

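```bash
python3 -c "
from h import *
import pickle
d=pickle.load(open('w4.pkl','rb'));D=pickle.load(open('D0.pkl','rb'));s=D['side']
W=lambda x,y:(255+x/4,55+y/4)
S=lambda x,y:(255+x/8,205+y/8)
Q=np.array([onz(d,W(*p),.03)[:2] for p in [(50,43),(556,43),(540,544),(66,546)]]);print(Q.round(4),Q.mean(0))
for i,j in((2,1),(3,0),(0,1),(3,2)):
    e=Q[i]-Q[j];print(np.degrees(np.arctan2(e[1],e[0])).round(2),np.linalg.norm(e).round(4))
# outer bar ends (column tops): centre of post
A=tri(d,W(452,314),s,S(332,185));B=tri(d,W(180,314),s,S(332,185))
# +y end: wrist image right is? 
for w in((180,314),(452,314)):
  for q in((332,183),(250,115)): 
    r=tri(d,W(*w),s,S(*q)); print(w,q,r[0].round(4),r[1].round(4))
"
```

```text
[[0.467  0.1014]
 [0.4584 0.1982]
 [0.5554 0.2079]
 [0.5644 0.1101]] [0.51129179 0.1544201 ]
5.69 0.0975
5.12 0.0978
-84.93 0.0972
-84.72 0.0982
(180, 314) (332, 183) [0.5122 0.1339 0.1066] 0.0018
(180, 314) (250, 115) [0.5031 0.1381 0.126 ] 0.0199
(452, 314) (332, 183) [0.5187 0.1731 0.0852] 0.0199
(452, 314) (250, 115) [0.5091 0.1753 0.1054] 0.0006
```

```bash
python3 -c "
from h import *
rep();goal([.5017,.1538,.190],95.3)"
```

```text
t 5.6167 pos [0.5805 0.151  0.2395] yaw_y 94.94 z [-0.0021 -0.0012 -1.    ] F [ 0.22 -0.79 -0.54] M [-0.    -0.053 -0.022] w 0.0108 q [-0.49  0.4   0.2   1.66 -0.09  1.09  1.4 ]
shift cm [7.82 0.96 4.97] turn [-0.1 -0.1 -0.4]
```

Emit:
servo_tool(series=[[[3,1,0],[0,0,-0.4],1],[[6,1,0],[0,0,-0.4],1],[[7.8,1,0],[0,0,-0.4],1],[[7.8,1,1.5],[0,0,-0.4],1],[[7.8,1,3],[0,0,-0.4],1],[[7.8,1,4.4],[0,0,-0.4],1],[[7.8,1,5],[0,0,-0.4],1],[[7.8,1,5],[0,0,-0.4],1],[[7.8,1,5],[0,0,-0.4],1]])

```text
time_s: 6.37
tcp_pos: [0.5022, 0.1532, 0.1898]
tcp_rot: [-0.046, 0.999, -0.001, -0.001]
contact_force: [0.1, 0.4, -1.3]
grip_width: 0.0113
```

```bash
python3 -c "
from h import *
import pickle
rep();goal([.5017,.1538,.175],95.3)
d=cam('side');save(d,'s5.png');pickle.dump(d,open('s5.pkl','wb'))
c=cv2.resize(d['frame'][180:290,220:370,::-1],None,fx=5,fy=5,interpolation=cv2.INTER_CUBIC);cv2.imwrite('pics/c7.png',c)
st=rep();m=st['tcp_pos']+np.array([.009*np.cos(.091),.009*np.sin(.091),-.066]);print('mouth',m,proj(d,[m,[.5107,.1546,.109]]))
"
```

```text
t 6.3667 pos [0.5022 0.1532 0.1898] yaw_y 95.25 z [-0.0023 -0.0016 -1.    ] F [ 0.13  0.41 -1.26] M [ 0.008 -0.004  0.003] w 0.0113 q [-0.54  0.34  0.18  1.9  -0.07  0.91  1.34]
shift cm [0.04 0.06 1.48] turn [-0.1 -0.1 -0. ]
t 6.4167 pos [0.5024 0.1536 0.1902] yaw_y 95.27 z [-0.0015 -0.0012 -1.    ] F [ 0.08  0.93 -0.73] M [ 0.02  -0.022  0.022] w 0.0111 q [-0.54  0.34  0.18  1.9  -0.07  0.91  1.34]
mouth [0.51139026 0.15441386 0.12421816] [[291.85276723 215.19151979]
 [291.60241896 222.18792804]]
```

View pics/c7.png

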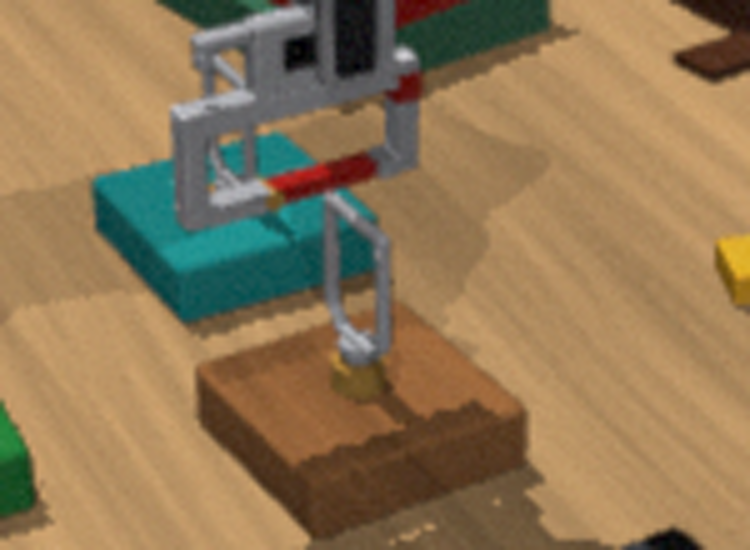

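The picture shows the gate's free part over the bar: mouth at crop (359,176), bar centre at (358,215). Now I feel my way down.

Emit:
servo_tool(series=[[[0.1,0,0.3],[0,0,0],1],[[0.1,0,0.6],[0,0,0],1],[[0.1,0,0.9],[0,0,0],1],[[0.1,0,1.2],[0,0,0],1],[[0.1,0,1.2],[0,0,0],1],[[0.1,0,1.2],[0,0,0],1]])

```text
time_s: 6.92
tcp_pos: [0.5013, 0.1535, 0.178]
tcp_rot: [-0.046, 0.999, -0.001, -0.001]
contact_force: [-0.7, -0.5, -1.0]
grip_width: 0.0112
```

Emit:
servo_tool(series=[[[0,0,0.1],[0,0,0],1],[[0,0,0.2],[0,0,0],1],[[0,0,0.3],[0,0,0],1],[[0,0,0.3],[0,0,0],1],[[0,0,0.3],[0,0,0],1]])

```text
time_s: 7.33
tcp_pos: [0.5012, 0.1535, 0.175]
tcp_rot: [-0.046, 0.999, -0.001, -0.001]
contact_force: [0.1, -0.6, -1.7]
grip_width: 0.011
```

Emit:
servo_tool(series=[[[0,0,0.1],[0,0,0],1],[[0,0,0.2],[0,0,0],1],[[0,0,0.3],[0,0,0],1],[[0,0,0.3],[0,0,0],1],[[0,0,0.3],[0,0,0],1]])

```text
time_s: 7.75
tcp_pos: [0.5014, 0.1536, 0.1722]
tcp_rot: [-0.046, 0.999, -0.001, -0.001]
contact_force: [-0.5, -0.9, 2.7]
grip_width: 0.0114
```

Emit:
servo_tool(series=[[[0,0,0.1],[0,0,0],1],[[0,0,0.2],[0,0,0],1],[[0,0,0.3],[0,0,0],1],[[0,0,0.3],[0,0,0],1],[[0,0,0.3],[0,0,0],1]])

```text
time_s: 8.17
tcp_pos: [0.5014, 0.1536, 0.1691]
tcp_rot: [-0.046, 0.999, -0.001, -0.001]
contact_force: [-1.5, 0.0, 3.1]
grip_width: 0.011
```

Emit:
servo_tool(series=[[[0,0,0.1],[0,0,0],1],[[0,0,0.2],[0,0,0],1],[[0,0,0.3],[0,0,0],1],[[0,0,0.4],[0,0,0],1],[[0,0,0.4],[0,0,0],1]])

```text
time_s: 8.58
tcp_pos: [0.5014, 0.1535, 0.1649]
tcp_rot: [-0.046, 0.999, -0.001, -0.001]
contact_force: [-0.9, -0.3, 1.8]
grip_width: 0.0112
```

Emit:
servo_tool(series=[[[0,0,0.1],[0,0,0],1],[[0,0,0.2],[0,0,0],1],[[0,0,0.3],[0,0,0],1],[[0,0,0.4],[0,0,0],1],[[0,0,0.4],[0,0,0],1]])

```text
time_s: 9.0
tcp_pos: [0.5014, 0.1536, 0.1608]
tcp_rot: [-0.046, 0.999, -0.001, -0.001]
contact_force: [-0.6, -0.6, 2.6]
grip_width: 0.0116
```

Emit:
servo_tool(series=[[[0,0,0.1],[0,0,0],1],[[0,0,0.2],[0,0,0],1],[[0,0,0.3],[0,0,0],1],[[0,0,0.4],[0,0,0],1],[[0,0,0.4],[0,0,0],1]])

```text
time_s: 9.42
tcp_pos: [0.5018, 0.1536, 0.1568]
tcp_rot: [-0.046, 0.999, -0.001, -0.001]
contact_force: [0.2, 0.5, 4.6]
grip_width: 0.011
```

```bash
python3 -c "
from h import *
rep()
d=cam('side')
c=cv2.resize(d['frame'][180:290,220:370,::-1],None,fx=5,fy=5,interpolation=cv2.INTER_CUBIC);cv2.imwrite('pics/c8.png',c)
rep()"
```

```text
t 9.4167 pos [0.5018 0.1536 0.1568] yaw_y 95.28 z [-0.001  -0.0011 -1.    ] F [0.17 0.49 4.6 ] M [ 0.035 -0.271 -0.024] w 0.011 q [-0.53  0.38  0.17  1.94 -0.08  0.83  1.35]
t 9.4667 pos [0.5017 0.1536 0.1569] yaw_y 95.28 z [-0.0011 -0.0012 -1.    ] F [0.8  0.43 4.5 ] M [ 0.051 -0.293  0.026] w 0.0114 q [-0.53  0.38  0.17  1.94 -0.08  0.83  1.35]
```

View pics/c8.png

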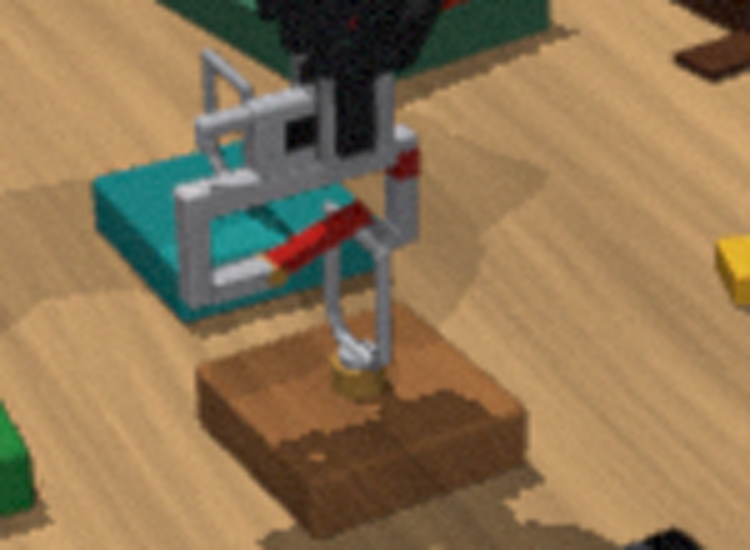

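The gate is opening and the ring has sunk about 4–5 mm, with net force about 6 N. I continue in small steps.

Emit:
servo_tool(series=[[[0,0,0.1],[0,0,0],1],[[0,0,0.2],[0,0,0],1],[[0,0,0.3],[0,0,0],1],[[0,0,0.3],[0,0,0],1],[[0,0,0.3],[0,0,0],1]])

```text
time_s: 9.88
tcp_pos: [0.5021, 0.1537, 0.154]
tcp_rot: [-0.046, 0.999, -0.0, -0.0]
contact_force: [1.0, -0.4, 5.1]
grip_width: 0.0109
```

Emit:
servo_tool(series=[[[0,0,0.1],[0,0,0],1],[[0,0,0.2],[0,0,0],1],[[0,0,0.3],[0,0,0],1],[[0,0,0.3],[0,0,0],1],[[0,0,0.3],[0,0,0],1]])

```text
time_s: 10.3
tcp_pos: [0.5023, 0.1538, 0.1512]
tcp_rot: [-0.046, 0.999, -0.0, 0.0]
contact_force: [0.2, -0.4, 5.4]
grip_width: 0.0113
```

```bash
python3 -c "
from h import *
d=cam('side')
c=cv2.resize(d['frame'][180:290,220:370,::-1],None,fx=5,fy=5,interpolation=cv2.INTER_CUBIC);cv2.imwrite('pics/c9.png',c)
rep()"
```

```text
t 10.35 pos [0.5024 0.1538 0.1512] yaw_y 95.27 z [ 2.e-04 -7.e-04 -1.e+00] F [-0.72 -0.33  6.25] M [-0.044 -0.213 -0.046] w 0.011 q [-0.53  0.38  0.17  1.95 -0.09  0.82  1.35]
```

View pics/c9.png

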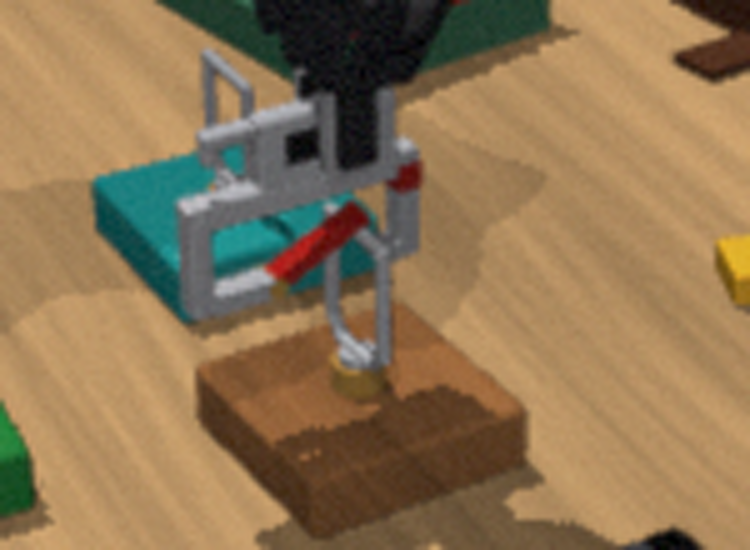

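Emit:
servo_tool(series=[[[0.1,0,0.1],[0,0,0],1],[[0.1,0,0.2],[0,0,0],1],[[0.1,0,0.3],[0,0,0],1],[[0.1,0,0.3],[0,0,0],1],[[0.1,0,0.3],[0,0,0],1]])

```text
time_s: 10.77
tcp_pos: [0.5016, 0.1537, 0.1484]
tcp_rot: [-0.046, 0.999, -0.0, 0.0]
contact_force: [0.3, -1.3, 5.6]
grip_width: 0.0111
```

Emit:
servo_tool(series=[[[0,0,0.1],[0,0,0],1],[[0,0,0.2],[0,0,0],1],[[0,0,0.3],[0,0,0],1],[[0,0,0.3],[0,0,0],1],[[0,0,0.3],[0,0,0],1]])

```text
time_s: 11.18
tcp_pos: [0.5016, 0.1538, 0.1454]
tcp_rot: [-0.046, 0.999, -0.0, 0.0]
contact_force: [-1.5, -0.5, 5.5]
grip_width: 0.0113
```

```bash
python3 -c "
from h import *
d=cam('side')
c=cv2.resize(d['frame'][180:290,220:370,::-1],None,fx=5,fy=5,interpolation=cv2.INTER_CUBIC);cv2.imwrite('pics/c10.png',c)
rep()"
```

```text
t 11.2333 pos [0.5016 0.1538 0.1454] yaw_y 95.28 z [ 8.e-04 -3.e-04 -1.e+00] F [-0.81  0.63  6.53] M [-0.069  0.012  0.025] w 0.0112 q [-0.53  0.39  0.17  1.95 -0.09  0.8   1.35]
```

View pics/c10.png

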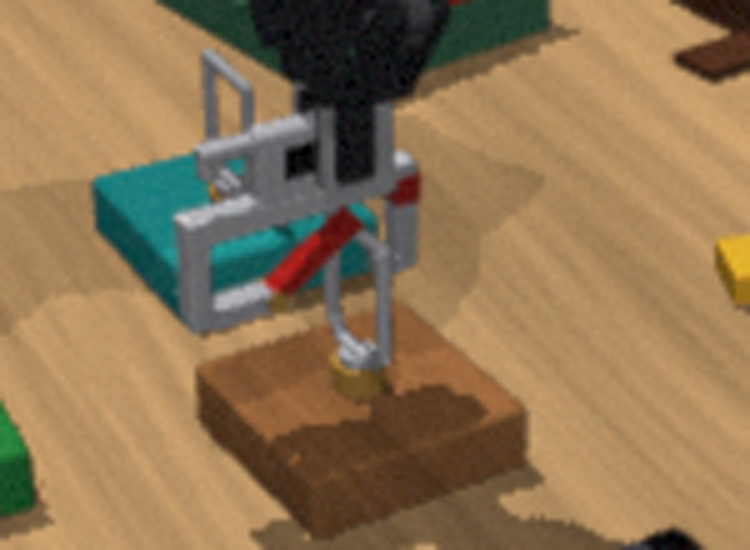

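Emit:
servo_tool(series=[[[0,0,0.1],[0,0,0],1],[[0,0,0.15],[0,0,0],1],[[0,0,0.2],[0,0,0],1],[[0,0,0.2],[0,0,0],1],[[0,0,0.2],[0,0,0],1]])

```text
time_s: 11.65
tcp_pos: [0.5015, 0.1539, 0.1436]
tcp_rot: [-0.046, 0.999, -0.0, 0.0]
contact_force: [-1.1, -0.4, 6.5]
grip_width: 0.0109
```

```bash
python3 -c "
from h import *
rep()"
```

```text
t 11.65 pos [0.5015 0.1539 0.1436] yaw_y 95.28 z [ 7.e-04 -2.e-04 -1.e+00] F [-1.1  -0.43  6.5 ] M [-0.033  0.044  0.022] w 0.0109 q [-0.53  0.39  0.17  1.96 -0.09  0.8   1.35]
```

Emit:
servo_tool(series=[[[0,0,0.1],[0,0,0],1],[[0,0,0.15],[0,0,0],1],[[0,0,0.2],[0,0,0],1],[[0,0,0.2],[0,0,0],1],[[0,0,0.2],[0,0,0],1]])

```text
time_s: 12.07
tcp_pos: [0.5015, 0.154, 0.1417]
tcp_rot: [-0.046, 0.999, -0.0, 0.0]
contact_force: [0.3, 0.8, 7.3]
grip_width: 0.0108
```

```bash
python3 -c "
from h import *
d=cam('side')
c=cv2.resize(d['frame'][180:290,220:370,::-1],None,fx=5,fy=5,interpolation=cv2.INTER_CUBIC);cv2.imwrite('pics/c11.png',c)
rep()"
```

```text
t 12.1167 pos [0.5014 0.154  0.1416] yaw_y 95.28 z [ 6.e-04 -1.e-04 -1.e+00] F [-0.8   0.02  6.05] M [0.004 0.155 0.019] w 0.0108 q [-0.53  0.4   0.17  1.96 -0.09  0.8   1.35]
```

View pics/c11.png

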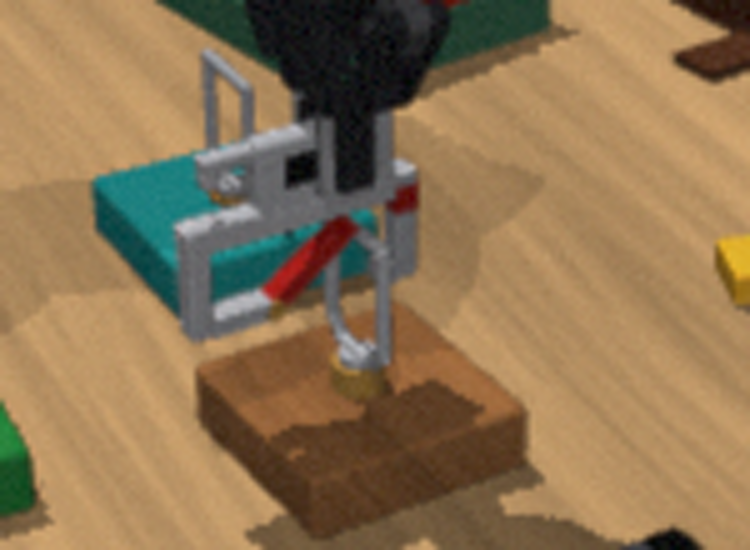

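Emit:
servo_tool(series=[[[0,0,0.05],[0,0,0],1],[[0,0,0.1],[0,0,0],1],[[0,0,0.15],[0,0,0],1],[[0,0,0.15],[0,0,0],1],[[0,0,0.15],[0,0,0],1]])

```text
time_s: 12.53
tcp_pos: [0.5007, 0.1537, 0.1395]
tcp_rot: [-0.046, 0.999, -0.0, -0.001]
contact_force: [0.0, 0.2, -1.5]
grip_width: 0.0113
```

```bash
python3 -c "
from h import *
rep()"
```

```text
t 12.5333 pos [0.5007 0.1537 0.1395] yaw_y 95.29 z [-1.e-03 -7.e-04 -1.e+00] F [ 0.04  0.15 -1.45] M [ 0.011 -0.045 -0.023] w 0.0113 q [-0.53  0.4   0.17  1.96 -0.09  0.79  1.35]
```

```bash
python3 -c "
from h import *
d=cam('side')
c=cv2.resize(d['frame'][180:290,220:370,::-1],None,fx=5,fy=5,interpolation=cv2.INTER_CUBIC);cv2.imwrite('pics/c12.png',c)
rep()"
```

```text
t 12.5833 pos [0.501  0.1538 0.1396] yaw_y 95.29 z [-3.e-04 -6.e-04 -1.e+00] F [ 0.09  1.01 -0.96] M [-0.012 -0.044  0.069] w 0.0109 q [-0.53  0.4   0.17  1.96 -0.09  0.79  1.35]
```

View pics/c12.png

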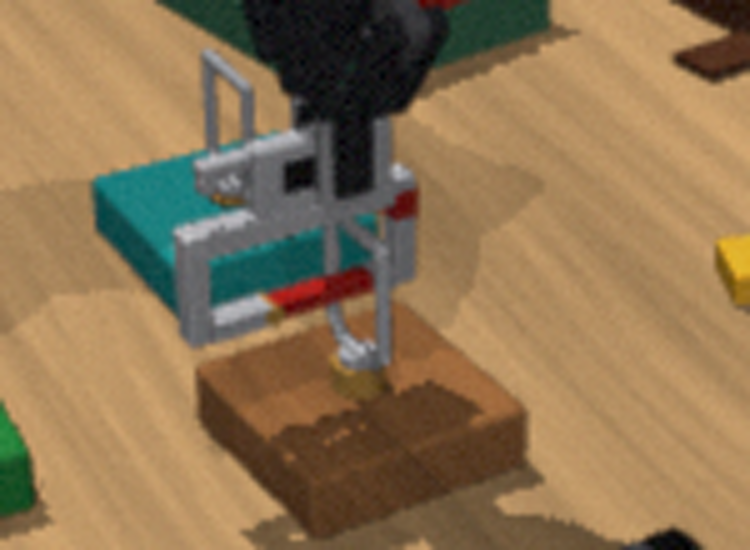

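The gate is fully shut behind the bar and the force has vanished. An upright release would let the opener topple hard, so I tilt it nose-up about the bar first for a soft release.

```bash
python3 -c "
from h import *
st=rep();r=R.from_quat(st['tcp_rot'])
bar=np.array([.5107,.1546,.1015]);a=np.radians(5.25);u=np.array([np.cos(a),np.sin(a),0]);z=np.array([0,0,1.])
for th,bx,bz in[(4,.016,-.0335),(8,.016,-.033),(12,.016,-.0325),(16,.0165,-.032),(20,.0165,-.0315),(25,.017,-.031)]:
  t=np.radians(th);ex=np.cos(t)*u+np.sin(t)*z;ez=-np.sin(t)*u+np.cos(t)*z
  P=bar+(.006-bx)*ex+(.004-bz)*ez
  print(th,(r.inv().apply(P-st['tcp_pos'])*100).round(2))
"
```

```text
t 12.5833 pos [0.501  0.1538 0.1396] yaw_y 95.29 z [-3.e-04 -6.e-04 -1.e+00] F [ 0.09  1.01 -0.96] M [-0.012 -0.044  0.069] w 0.0109 q [-0.53  0.4   0.17  1.96 -0.09  0.79  1.35]
4 [ 0.29 -0.01  0.14]
8 [ 0.53 -0.01  0.29]
12 [ 0.77 -0.01  0.45]
16 [ 1.03 -0.01  0.64]
20 [ 1.23 -0.01  0.84]
25 [ 1.5  -0.01  1.11]
```

Emit:
servo_tool(series=[[[0.15,0,0.07],[0,-2,0],1],[[0.3,0,0.14],[0,-4,0],1],[[0.4,0,0.2],[0,-6,0],1],[[0.5,0,0.3],[0,-8,0],1],[[0.65,0,0.37],[0,-10,0],1],[[0.8,0,0.45],[0,-12,0],1],[[0.8,0,0.45],[0,-12,0],1],[[0.8,0,0.45],[0,-12,0],1]])

```text
time_s: 13.25
tcp_pos: [0.4924, 0.153, 0.1349]
tcp_rot: [-0.046, 0.994, 0.004, 0.103]
contact_force: [1.5, -0.1, -1.7]
grip_width: 0.0112
```

```bash
python3 -c "
from h import *
st=rep();r=R.from_quat(st['tcp_rot'])
bar=np.array([.5107,.1546,.1015]);a=np.radians(5.25);u=np.array([np.cos(a),np.sin(a),0]);z=np.array([0,0,1.])
for th,bx,bz in[(12,.016,-.0325),(16,.0165,-.032),(20,.0165,-.0315),(25,.017,-.031)]:
  t=np.radians(th);ex=np.cos(t)*u+np.sin(t)*z;ez=-np.sin(t)*u+np.cos(t)*z
  P=bar+(.006-bx)*ex+(.004-bz)*ez
  print(th,(r.inv().apply(P-st['tcp_pos'])*100).round(2))
d=cam('side')
c=cv2.resize(d['frame'][180:290,220:370,::-1],None,fx=5,fy=5,interpolation=cv2.INTER_CUBIC);cv2.imwrite('pics/c13.png',c)
"
```

```text
t 13.25 pos [0.4924 0.153  0.1349] yaw_y 95.32 z [ 0.2052  0.0182 -0.9786] F [ 1.54 -0.1  -1.74] M [ 0.001  0.299 -0.006] w 0.0112 q [-0.63  0.31  0.21  2.15  0.01  0.49  1.23]
12 [-0.1  -0.01  0.  ]
16 [ 0.2  -0.01  0.13]
20 [ 0.43 -0.01  0.28]
25 [ 0.76 -0.01  0.49]
```

View pics/c13.png

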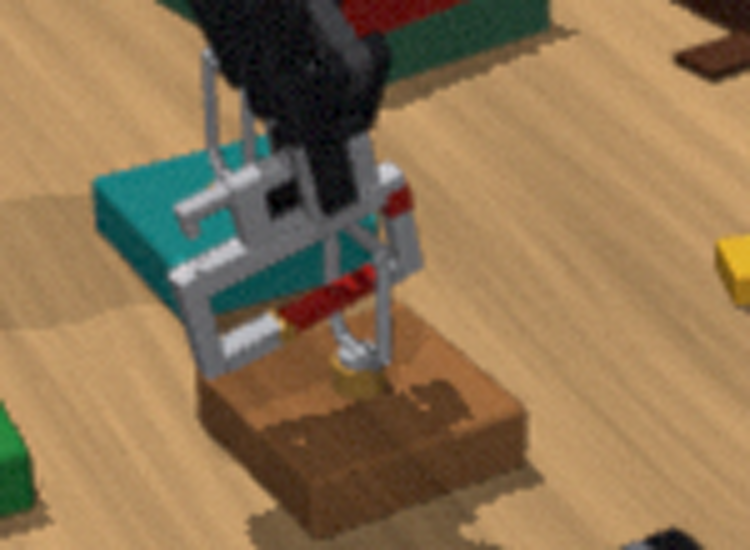

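Emit:
servo_tool(series=[[[0.0,0,0.05],[0,-2,0],1],[[0.15,0,0.1],[0,-4,0],1],[[0.3,0,0.18],[0,-6,0],1],[[0.4,0,0.25],[0,-8,0],1],[[0.4,0,0.25],[0,-8,0],1],[[0.4,0,0.25],[0,-8,0],1]])

```text
time_s: 13.8
tcp_pos: [0.4898, 0.153, 0.1319]
tcp_rot: [-0.046, 0.984, 0.007, 0.172]
contact_force: [0.0, -0.4, -1.8]
grip_width: 0.011
```

```bash
python3 -c "
from h import *
st=rep();r=R.from_quat(st['tcp_rot'])
d=cam('side')
c=cv2.resize(d['frame'][180:290,220:370,::-1],None,fx=5,fy=5,interpolation=cv2.INTER_CUBIC);cv2.imwrite('pics/c14.png',c)
rep()
"
```

```text
t 13.8 pos [0.4898 0.153  0.1319] yaw_y 95.33 z [ 0.3381  0.0302 -0.9406] F [ 0.03 -0.38 -1.79] M [-0.03   0.47  -0.011] w 0.011 q [-0.77  0.28  0.33  2.28  0.14  0.28  1.07]
t 13.85 pos [0.4903 0.1531 0.1321] yaw_y 95.31 z [ 0.3386  0.0306 -0.9404] F [ 0.5  -0.25 -1.21] M [-0.062  0.404 -0.041] w 0.0111 q [-0.77  0.28  0.32  2.28  0.14  0.28  1.07]
```

View pics/c14.png

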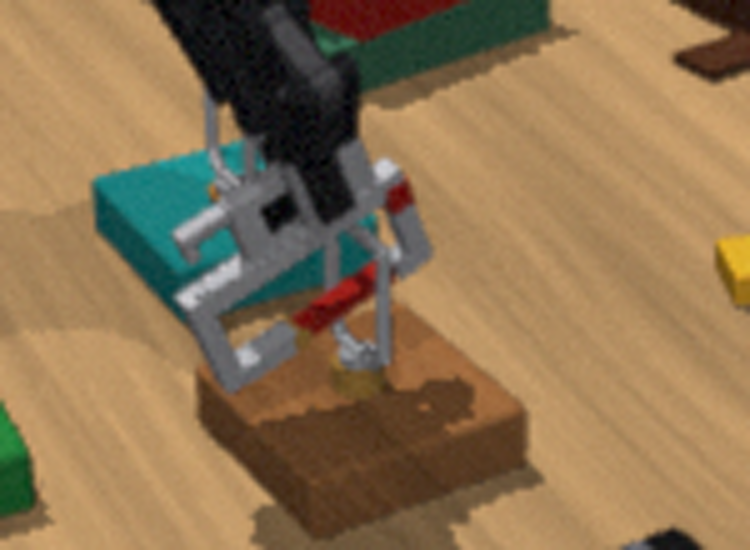

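Emit:
servo_tool(series=[[[0.02,0,0.05],[0,0,0],1],[[0.04,0,0.1],[0,0,0],1],[[0.04,0,0.1],[0,0,0],1],[[0.04,0,0.1],[0,0,0],1]])

```text
time_s: 14.18
tcp_pos: [0.4906, 0.153, 0.1311]
tcp_rot: [-0.046, 0.984, 0.007, 0.172]
contact_force: [-0.2, -0.4, -2.2]
grip_width: 0.0107
```

```bash
python3 -c "
from h import *
rep()"
```

```text
t 14.1833 pos [0.4906 0.153  0.1311] yaw_y 95.29 z [ 0.3386  0.0304 -0.9404] F [-0.17 -0.42 -2.17] M [-0.076  0.494  0.006] w 0.0107 q [-0.76  0.28  0.32  2.28  0.14  0.28  1.07]
```

Emit:
servo_tool(series=[[[0.02,0,0.05],[0,0,0],1],[[0.04,0,0.1],[0,0,0],1],[[0.04,0,0.1],[0,0,0],1],[[0.04,0,0.1],[0,0,0],1]])

```text
time_s: 14.52
tcp_pos: [0.4905, 0.153, 0.1299]
tcp_rot: [-0.046, 0.984, 0.007, 0.172]
contact_force: [-0.0, 0.1, -1.2]
grip_width: 0.0109
```

```bash
python3 -c "
from h import *
rep()"
```

```text
t 14.5167 pos [0.4905 0.153  0.1299] yaw_y 95.29 z [ 0.3384  0.0303 -0.9405] F [-0.03  0.1  -1.2 ] M [-0.059  0.425 -0.034] w 0.0109 q [-0.76  0.28  0.32  2.28  0.14  0.27  1.07]
```

Emit:
servo_tool(series=[[[0.02,0,0.05],[0,0,0],1],[[0.03,0,0.08],[0,0,0],1],[[0.03,0,0.08],[0,0,0],1],[[0.03,0,0.08],[0,0,0],1]])

```text
time_s: 14.85
tcp_pos: [0.4905, 0.153, 0.1291]
tcp_rot: [-0.046, 0.984, 0.007, 0.172]
contact_force: [0.2, 0.6, -2.0]
grip_width: 0.011
```

```bash
python3 -c "
from h import *
rep()"
```

```text
t 14.85 pos [0.4905 0.153  0.1291] yaw_y 95.29 z [ 0.3384  0.0303 -0.9405] F [ 0.2   0.59 -1.95] M [-0.045  0.443  0.028] w 0.011 q [-0.76  0.28  0.32  2.28  0.14  0.27  1.07]
```

Emit:
servo_tool(series=[[[0.02,0,0.05],[0,0,0],1],[[0.03,0,0.08],[0,0,0],1],[[0.03,0,0.08],[0,0,0],1],[[0.03,0,0.08],[0,0,0],1]])

```text
time_s: 15.18
tcp_pos: [0.4906, 0.153, 0.1283]
tcp_rot: [-0.046, 0.984, 0.008, 0.172]
contact_force: [0.1, 0.2, 0.7]
grip_width: 0.0109
```

```bash
python3 -c "
from h import *
rep()
d=cam('side')
c=cv2.resize(d['frame'][190:270,240:330,::-1],None,fx=8,fy=7.2,interpolation=cv2.INTER_CUBIC);cv2.imwrite('pics/c15.png',c)
rep()"
```

```text
t 15.1833 pos [0.4906 0.153  0.1283] yaw_y 95.29 z [ 0.3387  0.0305 -0.9404] F [0.1  0.18 0.72] M [-0.046  0.374 -0.035] w 0.0109 q [-0.76  0.28  0.32  2.28  0.14  0.27  1.07]
t 15.2333 pos [0.4906 0.153  0.1283] yaw_y 95.29 z [ 0.3387  0.0305 -0.9404] F [-1.22 -0.65  1.99] M [-0.02   0.373  0.024] w 0.0112 q [-0.76  0.28  0.32  2.28  0.14  0.27  1.07]
```

View pics/c15.png

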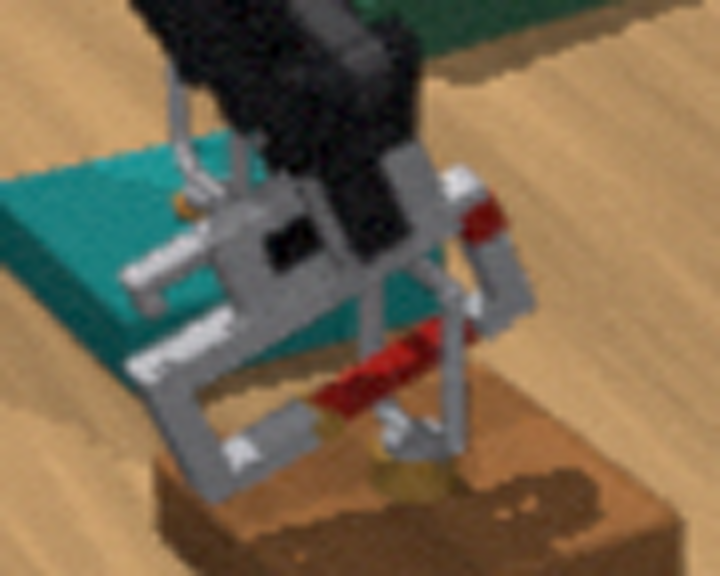

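Emit:
servo_tool(series=[[[0,0,0],[0,0,0],0.6],[[0,0,0],[0,0,0],0.4],[[0,0,0],[0,0,0],0.2],[[0,0,0],[0,0,0],0],[[0,0,0],[0,0,0],-0.2],[[0,0,0],[0,0,0],-0.2],[[0,0,0],[0,0,0],-0.2],[[0,0,0],[0,0,0],-0.2]])

```text
time_s: 15.9
tcp_pos: [0.4906, 0.153, 0.1283]
tcp_rot: [-0.046, 0.984, 0.008, 0.172]
contact_force: [0.2, -0.4, 0.0]
grip_width: 0.0513
```

```bash
python3 -c "
from h import *
rep()
d=cam('side')
c=cv2.resize(d['frame'][190:270,240:330,::-1],None,fx=8,fy=7.2,interpolation=cv2.INTER_CUBIC);cv2.imwrite('pics/c16.png',c)
save(cam('wrist'),'w16.png')"
```

```text
t 15.9 pos [0.4906 0.153  0.1283] yaw_y 95.29 z [ 0.3386  0.0305 -0.9404] F [ 0.25 -0.42  0.01] M [-0.035  0.377 -0.036] w 0.0513 q [-0.76  0.28  0.32  2.28  0.14  0.27  1.07]
```

View pics/c16.png

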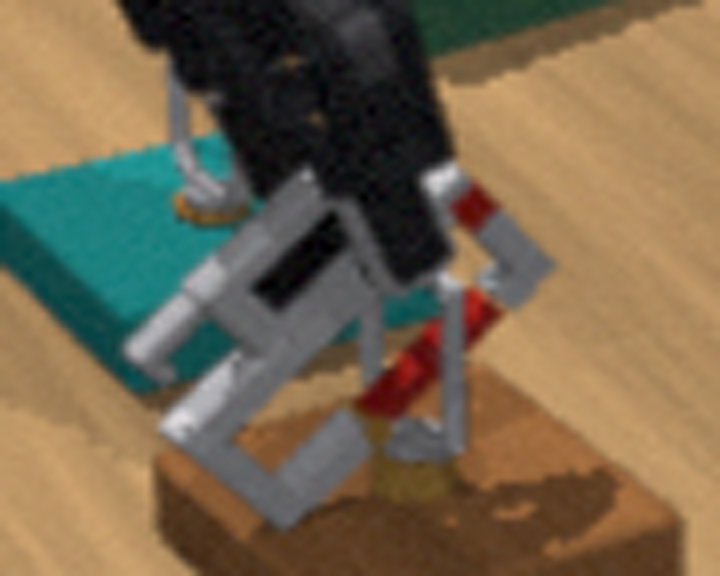

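View pics/w16.png

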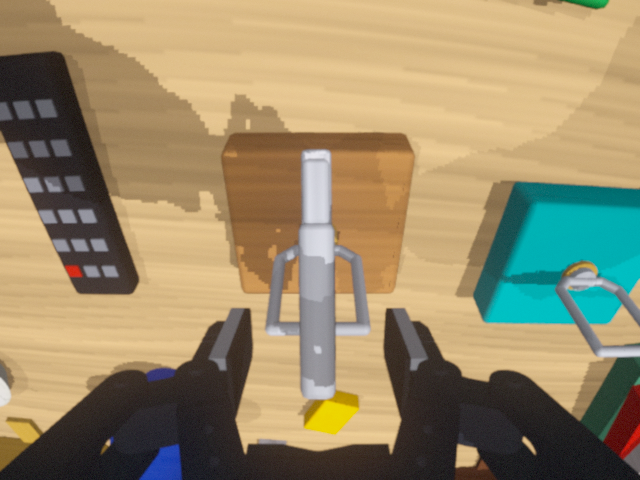

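The opener is free and leaning on the block, bar inside and gate shut, between open fingers. I retract straight back along the tool axis.

Emit:
servo_tool(series=[[[0,0,0],[0,0,0],-0.6],[[0,0,0],[0,0,0],-0.6],[[0,0,-1],[0,0,0],-0.6],[[0,0,-2.5],[0,0,0],-0.6],[[0,0,-4.5],[0,0,0],-0.6],[[0,0,-7],[0,0,0],-0.6],[[0,0,-10],[0,0,0],-0.6],[[0,0,-12],[0,0,0],-0.6],[[0,0,-12],[0,0,0],-0.6],[[0,0,-12],[0,0,0],-0.6],[[0,0,-12],[0,0,0],-0.6],[[0,0,-12],[0,0,0],-0.6]])

```text
time_s: 17.0
tcp_pos: [0.4497, 0.1491, 0.2402]
tcp_rot: [-0.046, 0.984, 0.007, 0.172]
contact_force: [-0.0, -0.0, -0.6]
grip_width: 0.0685
```

```bash
python3 -c "
from h import *
rep()
d=cam('side');save(d,'s17.png');f=d['frame']
c=cv2.resize(f[190:270,240:330,::-1],None,fx=8,fy=7.2,interpolation=cv2.INTER_CUBIC);cv2.imwrite('pics/c17.png',c)
save(cam('top'),'t17.png')
for i in range(6): d=cam('side')
print(np.abs(d['frame'][190:270,240:330].astype(int)-f[190:270,240:330]).mean());rep()"
```

```text
t 17.0 pos [0.4497 0.1491 0.2402] yaw_y 95.28 z [ 0.3375  0.0294 -0.9409] F [-0.02 -0.04 -0.59] M [-0.052  0.303 -0.039] w 0.0685 q [-0.9   0.01  0.36  2.22  0.25  0.61  0.94]
2.547222222222222
t 17.4 pos [0.45   0.1493 0.2409] yaw_y 95.28 z [ 0.3383  0.0301 -0.9405] F [ 0.1  -0.15 -0.15] M [-0.055  0.341  0.019] w 0.0687 q [-0.9   0.01  0.36  2.22  0.25  0.61  0.94]
```

View pics/c17.png

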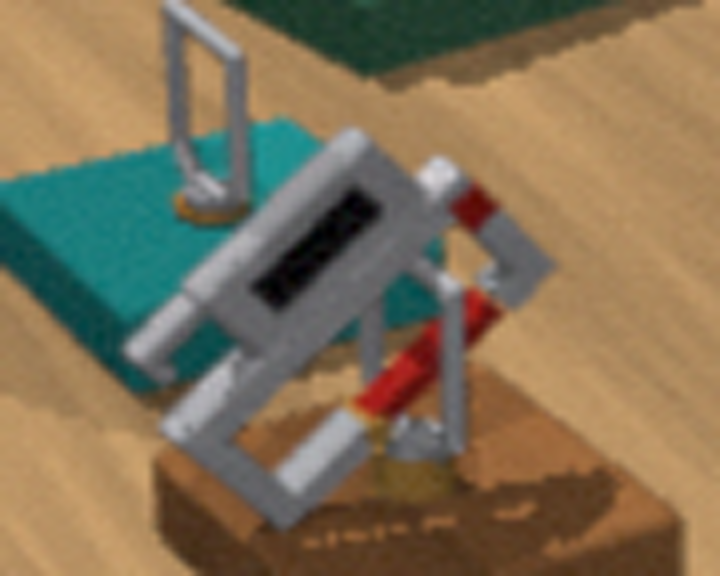

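View pics/t17.png

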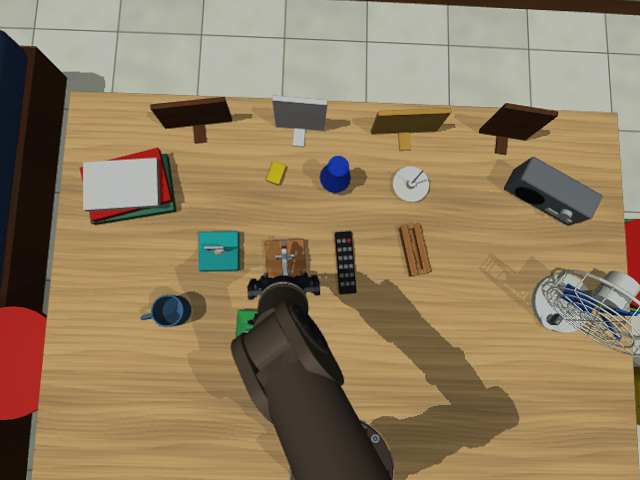

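```bash
python3 -c "
from h import *
print(ctrl.finish_job())"
```

```text
the job is handed in; nothing more can be done
None
```

The opener is clipped on the oak stand's ring, released and leaning on the block. I handed the job in at about 17.4 s; no verdict came back.

- **Pick-up:** I gripped it 6 mm ahead of and 4 mm above the grip centre and lifted it out of the rest. The wrist pictures showed no slip.
- **Clipping:** I lowered the gate onto the bar in steps of 4 mm or less. The ring sank about 4–5 mm and then held. Net force peaked at about 8–9 N, and at the snap it dropped back to just the opener's weight. A picture then showed the gate fully shut behind the bar.
- **Release:** I tilted the opener about 20° nose-up around the bar and lowered it until it touched lightly (about 3 N). I then opened the jaws and backed away 12 cm.

**Last checks:**
- **At rest:** The side views right after release and after backing off show the same pose, with the bar inside the loop and the gate shut. The gate looked shut, but I could not measure its angle.
- **Frame difference:** Two side pictures 0.3–0.4 s apart differed by a mean of 2.5 grey levels. I took that as camera noise and did not check it separately.
- **Surroundings:** Robot contact force was about zero. In the top view the vase, remote, incense holder, matchbox and mug looked unmoved; I compared this by eye only.

No check failed or disagreed.

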